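# Hang the butterfly valve on the dial scale for check weighing

## Task

Weigh the butterfly valve that has the lifting eye: take it by its black handle, pass its eye over the tip of the spring scale's hook and in past the spring latch, and lower it gently until the scale carries all its weight, without pulling the scale to the end of its travel. Let go only then, so that the hook neither drops nor jumps, and let the valve settle, hanging still by its eye behind the closed latch with your hand clear, so that the dial can be read. Do not lean on the scale or shift the other things on the bench.

Things in the scene. Friction and masses are not known exactly. Their poses are not given: they have to be found in the camera images.
- valve: Steel butterfly valve to be weighed, upright on the bench; 0.2 to 0.8 kg (that is what the weighing is to show), balanced on its vertical axis to a few mm. Origin: centre of its underside, z up. Body 60 mm across, clamp ring 64 mm across up to 74 mm high with a lug to 58 mm on the +x side, and on top an upright ring eye, top at 112 mm. A black handle sticks out level to its own -x.
- eye (a point): Centre of the hole of the valve's ring eye, 95 mm above the valve's foot on its axis. Hole 22 mm across, wire 6 mm thick; the hole runs along x. Axes as the valve's.
- grip (a point): Middle of the valve's black handle, 90 mm from the valve's axis towards its -x and 33 mm above its foot. The handle is 18 mm wide (along y), 22 mm tall and runs from 50 to 122 mm from the axis. Axes as the valve's.
- stand: Dial spring scale on a bench gallows, fixed. Origin: on the bench straight below the hook; the hook opens to its own -x. Base plate 12 mm thick, x -95 to 95, y -40 to 280 mm; column 22 mm thick at x 20, y 220, 530 tall; arm at 496. Dial 130 mm across, 45 thick along x, centre 385 up; below it a spout 24 thick down to 294, then the hook's shank, 10 thick.
- hook (a joint): How far the hook is drawn down, m: 0 empty, end stop at 0.064. Vertical spring, 163.5 N/m (1 kg draws it 0.060 m, one turn of the dial), lightly damped.
- latch (a joint): Angle of the hook's spring latch, rad: 0 closed against the tip, up to 0.75 swung in. A strip 38 mm long, 9 wide, from a pivot 5 mm in +x and 50 mm above the seat down at 45 degrees to the tip; 1.5 to 2.5 N at its end pushes it in (+x and down), and it springs shut behind what has passed.
- hook_seat (a point): The lowest point of the inside of the hook, where a load hangs: on top of the bar (7 mm thick, running along x here); 215 mm above the bench when the scale is empty. Axes as the stand's. An eye that hangs here has the centre of its hole 11 mm below this point.
- hook_tip (a point): Centre of the rounded end of the hook's bar (7 mm thick): 26 mm towards -x and 19 mm above the seat. From there the bar slopes straight down towards +x at about 50 degrees to the bowl.
- plain_valve: A second butterfly valve of the same body and handle but with an open top, no cap and no eye; bystander.
- tape: Roll of tape lying flat, 104 mm across, 24 mm high; bystander.
- clamp: Open ferrule clamp lying flat, about 75 mm across, 14 mm high; bystander.
- end_cap: Steel end cap, disc 50 mm across, 7 mm high; bystander.
- screwdriver: Screwdriver lying on the bench; bystander.
- wrench: Wrench lying on the bench; bystander.
- marker: Marker pen 12 mm thick, 130 mm long; bystander.
Mind the look-alikes: they are no part of the job. What is shaped like the valve but green or pink is not meant.

How it is judged (in metres and radians):
On the way, in this order (a step that is already met when the one before it is completed fails the run):
1. the valve with the eye is lifted off the bench (height (world z) of valve above 0.03 m), for 0.1 s.
2. its eye is in the hook and the latch has shut behind it (distance between eye and hook_seat below 0.019 m and x of eye in the frame of hook_seat above -0.012 m and value of joint latch below 0.12 rad and contact force between valve and stand above 0.3 N), for 0.1 s.
3. the valve hangs from the scale, let go and still, for a second (value of joint hook above 0.01 m and contact force between each of the arm, the fingers and valve below 0.05 N and velocity of joint hook between -0.01 and 0.01 m/s and linear speed of valve below 0.03 m/s and angular speed of valve below 0.4 rad/s), for 1 s.
At the end, for the whole second after the job is handed in: the valve hangs upright (within 17 degrees) by its eye in the hook, foot over 40 mm up, eye centre within 16 mm of the seat, latch closed (under 0.12 rad), scale drawn down over 10 mm, and nearly still: hook slower than 10 mm/s, valve slower than 30 mm/s and 0.4 rad/s (distance between eye and hook_seat below 0.016 m and value of joint latch below 0.12 rad and value of joint hook above 0.01 m and angle between valve's own z axis and vertical below 0.3 rad and height (world z) of valve above 0.04 m and velocity of joint hook between -0.01 and 0.01 m/s and linear speed of valve below 0.03 m/s and angular speed of valve below 0.4 rad/s); the robot touches nothing.
It fails at once if the weight is dropped on the scale (hook running down faster than 0.25 m/s), or let go while the scale does not yet balance it (hook dropping or jumping faster than 0.05 m/s with the fingers off) (velocity of joint hook above 0.25 m/s or (contact force between the fingers and valve below 0.05 N and (velocity of joint hook above 0.05 m/s or velocity of joint hook below -0.05 m/s))).
It fails at once if the scale is pulled to the end of its travel (hook drawn down over 58 mm) (value of joint hook above 0.058 m).
It fails at once if the valve is forced against the scale with over 20 N (contact force between valve and stand above 20 N).
It fails at once if the robot bears on the scale with over 5 N (contact force between any of the arm, the fingers and stand above 5 N).
It fails at once if another thing on the bench is shifted over 15 mm (distance of any of plain_valve, tape, clamp, end_cap, screwdriver, wrench, marker from where it was at the start of the episode above 0.015 m).
It also fails if it takes over 72 s, if anything falls off the work surface, if the arm or the gripper's body presses on something with over 40 N, if the wrist force passes 120 N, or if a joint passes its speed limit or range.

## Robot

A 6-joint arm with a two-finger parallel gripper is mounted at the origin on the work surface. World frame = base frame: x ahead of the robot, y to its left, z up, the work surface at z = 0. Lengths are in mm, angles in rad, forces in N, time in s.
With the tool pointing down it reaches from about 275 to 1000 mm from the base axis. Payload 8.4 kg.
Tool frame: the origin (TCP) lies midway between the tips of the shut fingers; the grasp point (between the pads) lies 19 mm behind it; z points along the fingers, y is the line along which they close (so a half turn about z gives the same grasp; the last joint's range is limited). The gripper opens to 85 mm and grips with 20 to 120 N. Pads are 22 mm wide; open, the fingers measure 114 mm over their backs; the gripper's body (76 mm by 85 mm) begins 54 mm behind the grasp point. The pads swing forward as they close: fully open they stand 13 mm farther back than shut.
Start: joints at [1.323, 0.353, 1.633, -0, 1.155, -0.002], TCP at [152.081, 606.217, 231.281] pointing down, gripper open.
Joint ranges: [-2.63, 2.63], [-0.92, 2.1], [0.06, 2.66], [-1.3, 4.44], [0, 2.69], [-3.02, 3.02]. Speed limits (rad/s): [2.22, 2.22, 2.79, 3.14, 3.14, 3.14].

## Interface

Orientations are given as [roll, pitch, yaw] about the fixed x, y, z axes, in that order (R = Rz(yaw) Ry(pitch) Rx(roll)).
In Python, from rig import r gives the robot as it stands.
- The arm moves only by the shell command python3 -m inch 'ROWS' [OPENING] [FORCE]. ROWS is JSON, a list that holds one entry, the list of rows, each a list of 6 numbers: the shift along the tool's x, y, z scaled (see below), then the turn, a rotation vector about the tool's x, y, z scaled (see below). In form: [[[tx, ty, tz, wx, wy, wz], ...]]. A call has 1 to 8 rows; each row is the pose to reach, as a shift and turn from the pose commanded when the call began, along the tool's axes at that moment, turning the shorter way round; what a row does not reach only later rows make up. The controller multiplies each number of a shift by 20 cm and each number of a turn by pi rad. A row lasts 1/12 s, in which the tool goes at most 41.7 mm and 7.16 degrees, less where a joint would pass 70% of its speed; a pose out of reach is approached as far as the arm can. A call with a number of a shift or a turn outside -1 to 1 is refused whole. A call with a gripper value outside its range is refused whole. OPENING is the gripper's target within -1 to 1 (fully open at 1, half-way at 0, shut at -1), set as the call begins (- or left out, the last holds). The fingers move at their own pace and stop on an object; FORCE is the grip in N (left out, the last holds). Time passes only in rows, so rows that repeat a pose let the fingers close. It gives the time, the measured TCP pose, the force, the opening and the grip force at its end, in the units of the state.
- r.sense(): the state, without advancing time (a new reading comes with each control period).
- r.grab_frame(name): name is "scene" or "top" or "wrist"; returns the picture (384x512x3 uint8, red, green, blue); there is no depth.
- r.camera_info(name): a dict with "K" (3x3 intrinsics, pixels), "rvec" (rotation vector, rad) and "tvec" (3), from world to camera coordinates, as OpenCV has them; the wrist camera has in their place "mount" (4x4, takes a point from camera to tool coordinates, whose origin is the TCP and whose axes are the flange's). Camera axes: x right, y down, z forward; pixel columns grow to the right and rows downward; lengths in mm; the calibration is good to about 2 mm. A picture is of the moment at which its call begins: read the wrist's pose just before it. camera_info takes no time and is no camera call.
- r.sign_off(): hands the job in; it is judged then, once.
The state is a dict: "clock": time; "qpos": joint angles; "qvel": joint speeds; "joint_efforts": joint torques, N m; "eef_pos": TCP position; "tcp_rot": TCP orientation; "contact_force": force on the tool from outside, world axes, zero at the start; "wrist_torque": the same for the moment, N m; "opening": opening from 0.0 (shut) to 1.0 (fully open); "grasp_force": force on a finger pad.
Only numpy, scipy, OpenCV 4.12 (cv2) and the standard library are available. Lean on these libraries where they do the work, as an engineer would, in place of code of your own. Each camera call takes 0.05 s, during which the arm holds its last target. There are 200 camera calls.

## Working session

There is one attempt and no reset: what is moved stays moved. The work goes in short steps, Python scripts to look and compute and a shell command to move; the robot and the scene stay as the last step left them, time stands still between calls to the robot, and variables do not carry over. Pictures are saved under pics/ and viewed, at most 10 in all, crops included, and the job is handed in when it is done.

```bash
ls; mkdir -p pics
cat > h.py <<'E'
import numpy as np,cv2
from rig import r
from scipy.spatial.transform import Rotation as R
def snap(n,f):
    im=r.grab_frame(n); cv2.imwrite('pics/'+f,im[:,:,::-1]); return im
def cam(n,s=None):
    c=r.camera_info(n); K=np.array(c['K'])
    if 'mount' in c:
        s=s or r.sense(); T=np.eye(4);T[:3,:3]=R.from_euler('xyz',s['tcp_rot']).as_matrix();T[:3,3]=s['eef_pos']
        M=np.linalg.inv(T@np.array(c['mount'])); return K,M[:3,:3],M[:3,3]
    return K,cv2.Rodrigues(np.array(c['rvec'],float))[0],np.array(c['tvec'],float).ravel()
def ray(n,px,s=None):
    K,A,t=cam(n,s); d=A.T@np.linalg.inv(K)@np.array([*px,1.]); return -A.T@t,d/np.linalg.norm(d)
def atz(n,px,z,s=None):
    o,d=ray(n,px,s); return o+d*(z-o[2])/d[2]
def proj(n,P,s=None):
    K,A,t=cam(n,s); q=(A@np.asarray(P,float).T).T+t; q=q@K.T; return q[...,:2]/q[...,2:]
def tri(*rays):
    A=np.zeros((3,3));b=np.zeros(3)
    for o,d in rays: M=np.eye(3)-np.outer(d,d);A+=M;b+=M@o
    return np.linalg.solve(A,b)
E
python3 - <<'E'
from h import *
print(r.sense())
a=snap('scene','s0.png');b=snap('top','t0.png');
for n in('scene','top'):
    K,A,t=cam(n);print(n,K.tolist(),(-A.T@t).round(),A.round(3).tolist())
E
```

```text
pics
{'clock': 0.0, 'qpos': array([ 1.32262160e+00,  3.53636124e-01,  1.63414764e+00, -4.23691481e-05,
        1.15519213e+00, -2.39520559e-03]), 'qvel': array([ 0.00059279, -0.00051136,  0.00139086,  0.0007052 , -0.00058435,
       -0.00014091]), 'joint_efforts': array([ 1.94184533e-03, -6.05264354e+01, -3.42069733e+01,  1.34218335e-04,
        9.45371023e-03, -1.94766324e-05]), 'eef_pos': array([151.96218165, 605.74887973, 230.56340819]), 'tcp_rot': array([-3.14020932e+00,  3.54254125e-05,  2.89583029e+00]), 'contact_force': array([-0.10671877,  1.02207789, -0.49300468]), 'wrist_torque': array([-0.00175725,  0.00827542, -0.02728105]), 'grasp_force': 0.0, 'opening': 1.0020736082805692}
scene [[485.0470634114386, 0.0, 254.77703536744627], [0.0, 485.0470634114386, 188.3542114696788], [0.0, 0.0, 1.0]] [1310. -296. 1258.] [[0.347, 0.938, 0.013], [0.751, -0.27, -0.602], [-0.561, 0.219, -0.798]]
top [[479.1307947360402, 0.0, 255.69798399491316], [0.0, 479.1307947360402, 189.84440903489906], [0.0, 0.0, 1.0]] [ 252.  -18. 1793.] [[0.007, -1.0, -0.013], [-0.986, -0.005, -0.169], [0.169, 0.014, -0.985]]
```

View pics/s0.png

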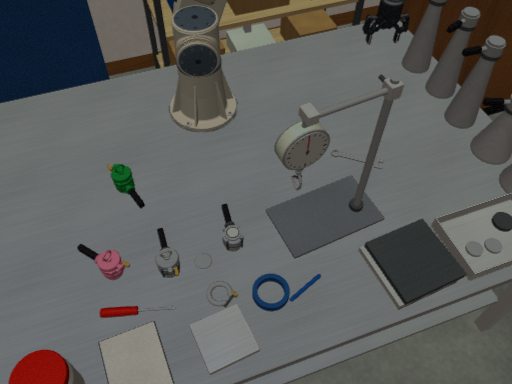

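View pics/t0.png

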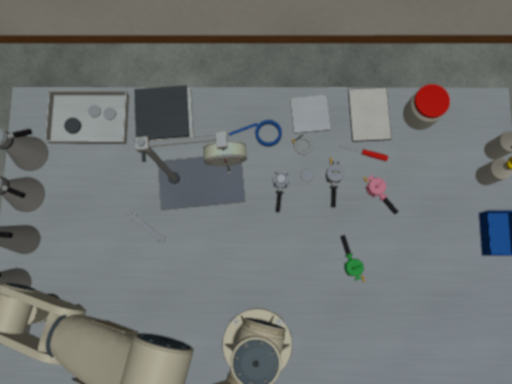

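The scene shows two steel valves, at scene (168,262) and (232,237), and the scale with its hook at about (297,180). I'll enlarge both valves and the hook.

Run:
```python
import cv2,numpy as np
s=cv2.imread('pics/s0.png');t=cv2.imread('pics/t0.png')
z=lambda im,x,y,w,h,k:cv2.resize(im[y:y+h,x:x+w],None,fx=k,fy=k,interpolation=cv2.INTER_CUBIC)
a=z(s,140,200,114,80,3.5);b=z(s,265,110,114,80,3.5)
c=z(t,260,150,100,70,4);d=z(t,130,130,130,90,3.07)
H=np.zeros((600,800,3),np.uint8)
for im,(x,y) in((a,(0,0)),(b,(400,0)),(c,(0,300)),(d,(400,300))): H[y:y+im.shape[0],x:x+im.shape[1]]=im[:600-y,:800-x]
cv2.imwrite('pics/c0.png',H)
```

```text
(no output)
```

View pics/c0.png

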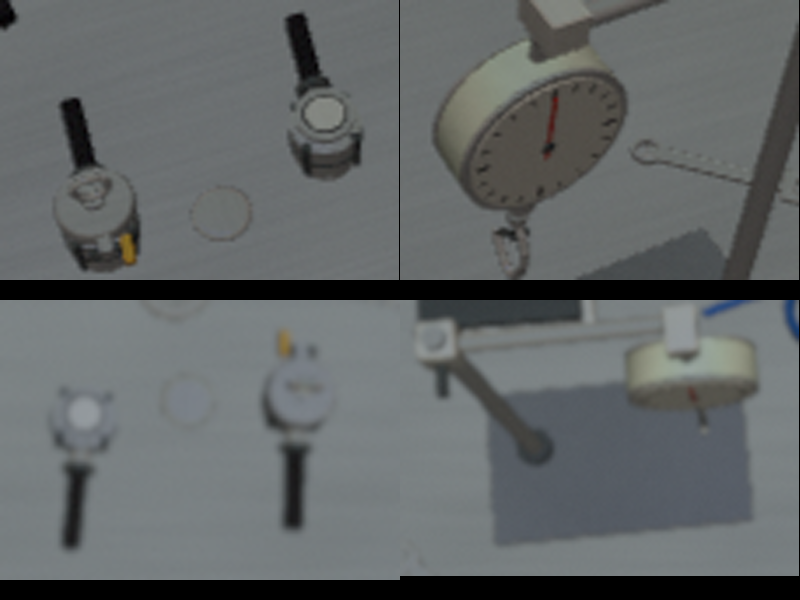

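The valve with the eye is the left one in the scene view, at (167,258), with its handle end at (160,229). In the top view it is at (335,174), handle end (333.5,206). The hook is at about scene (298,182) and opens towards the robot. Next I'll compute the poses.

Run:
```python
from h import *
f=lambda v:np.round(v,1)
print('handle end',f(atz('top',(333.5,206),40)),f(atz('scene',(160,228.6),40)))
print('handle start',f(atz('top',(334,186),40)))
print('cap',f(atz('top',(334.8,173.7),80)),f(atz('scene',(167,258),80)))
for p in [(244.6,201.7),(161,209.8),(159,161)]: print('plate top',f(atz('top',p,12)))
for p in [(267,213),(352,180),(383,215),(302,251)]: print('plate scene',f(atz('scene',p,12)))
# dial face centre, hook scene
print('dial centre z385', f(atz('scene',(265+148/3.5,110+148/3.5),385)) if 0 else f(atz('scene',(265+(548-400)/3.5,110+150/3.5),385)))
print('hook bottom z~205',f(atz('scene',(265+(515-400)/3.5,110+275/3.5),208)))
print('column base',f(atz('top',(130+(535-400)/3.07,130+145/3.07),14)))
m=r.camera_info('wrist');print(np.round(m['mount'],3),np.round(m['K'],1))
```

```text
handle end [ 493.8 -280.3   40. ] [ 498.9 -276.8   40. ]
handle start [ 568.7 -283.7   40. ]
cap [ 607.  -281.4   80. ] [ 624.8 -281.9   80. ]
plate top [512.1  48.5  12. ]
plate top [479.6 362.2  12. ]
plate top [667.4 377.5  12. ]
plate scene [536.7  48.4  12. ]
plate scene [509.4 357.3  12. ]
plate scene [665.6 384.6  12. ]
plate scene [697.1  96.4  12. ]
dial centre z385 [639.1  98.6 385. ]
hook bottom z~205 [612.1 101.9 208. ]
column base [604.1 317.5  14. ]
[[ 1.00000e-03 -9.64000e-01 -2.64000e-01  6.59450e+01]
 [ 1.00000e+00  1.00000e-03  1.00000e-03 -3.49000e-01]
 [-1.00000e-03 -2.64000e-01  9.64000e-01 -1.41412e+02]
 [ 0.00000e+00  0.00000e+00  0.00000e+00  1.00000e+00]] [[339.7   0.  258.8]
 [  0.  339.7 193. ]
 [  0.    0.    1. ]]
```

```bash
cat >> h.py <<'E'
def Rt(yaw,a): # tool heading: tilt a deg toward heading yaw(deg, valve x direction)
    return R.from_euler('z',yaw,degrees=True)*R.from_euler('y',-a,degrees=True)*R.from_euler('xyz',[np.pi,0,np.pi])
def rows(p,Rg):
    s=r.sense();R0=R.from_euler('xyz',s['tcp_rot']); d=R0.inv().apply(np.array(p)-s['eef_pos'])/200
    w=(R0.inv()*Rg).as_rotvec()/np.pi
    print('pos',s['eef_pos'].round(1),'row',d.round(4).tolist(),w.round(4).tolist(),'t',round(s['clock'],2),'F',s['contact_force'].round(1))
E
python3 - <<'E'
from h import *
print(Rt(0,25).as_matrix().round(2))
rows((480,-281,200),Rt(0,25))
E
```

```text
[[-0.91  0.    0.42]
 [ 0.    1.    0.  ]
 [-0.42  0.   -0.91]]
pos [151.9 605.8 230.6] row [-2.6698, -3.9016, 0.158] [-0.0175, -0.1382, -0.0769] t 0.1 F [-0.4  0.3 -0.1]
```

```bash
S='[-0.65,-0.97,0.03,0,0,0]'; python3 -m inch '[[[-0.65,-0.97,0.03,0,0,0],[-0.65,-0.97,0.03,0,0,0],[-0.65,-0.97,0.03,0,0,0],[-0.65,-0.97,0.03,0,0,0],[-0.65,-0.97,0.03,0,0,0],[-0.65,-0.97,0.03,0,0,0],[-0.65,-0.97,0.03,0,0,0]]]' 1 && python3 -m inch '[[[-0.65,-0.97,0.03,0,0,0],[-0.65,-0.97,0.03,0,0,0],[-0.65,-0.97,0.03,0,0,0],[-0.65,-0.97,0.03,0,0,0],[-0.65,-0.97,0.03,0,0,0],[-0.65,-0.97,0.03,0,0,0],[-0.65,-0.97,0.03,0,0,0]]]' && python3 -m inch '[[[-0.65,-0.97,0.03,0,0,0],[-0.65,-0.97,0.03,0,0,0],[-0.65,-0.97,0.03,0,0,0],[-0.65,-0.97,0.03,0,0,0],[-0.65,-0.97,0.03,0,0,0],[-0.65,-0.97,0.03,0,0,0],[-0.65,-0.97,0.03,0,0,0]]]'; python3 -c "
from h import *
rows((480,-281,200),Rt(0,25))"
```

```text
clock: 0.68
eef_pos: [231.3, 381.7, 224.7]
tcp_rot: [-3.138, 0.0, 2.894]
contact_force: [0.6, 0.3, 0.4]
opening: 0.999
grasp_force: 0.0
clock: 1.27
eef_pos: [310.6, 163.4, 219.2]
tcp_rot: [-3.14, 0.001, 2.892]
contact_force: [-0.5, 0.5, 0.1]
opening: 1.002
grasp_force: 0.0
clock: 1.85
eef_pos: [391.0, -56.2, 213.4]
tcp_rot: [-3.141, 0.002, 2.893]
contact_force: [-0.2, 0.4, 0.8]
opening: 0.999
grasp_force: 0.0
pos [391.  -56.2 213.4] row [-0.7081, -0.9794, 0.069] [-0.0176, -0.1377, -0.0779] t 1.85 F [-0.2  0.4  0.8]
```

```bash
python3 -m inch '[[[-0.7,-0.97,0.07,-0.018,-0.138,-0.078],[-0.7,-0.97,0.07,-0.018,-0.138,-0.078],[-0.7,-0.97,0.07,-0.018,-0.138,-0.078],[-0.7,-0.97,0.07,-0.018,-0.138,-0.078],[-0.7,-0.97,0.07,-0.018,-0.138,-0.078],[-0.7,-0.97,0.07,-0.018,-0.138,-0.078],[-0.7,-0.97,0.07,-0.018,-0.138,-0.078],[-0.7,-0.97,0.07,-0.018,-0.138,-0.078]]]'
python3 - <<'E'
from h import *
s=r.sense();im=snap('wrist','w1.png')
print(proj('wrist',[(614,-281,112),(614,-281,95),(564,-281,33),(492,-281,33)],s).round())
E
```

```text
clock: 2.52
eef_pos: [480.0, -279.8, 199.8]
tcp_rot: [3.141, 0.439, -3.141]
contact_force: [-0.2, -0.4, 1.0]
opening: 1.002
grasp_force: 0.0
[[257. 272.]
 [257. 257.]
 [257. 175.]
 [257. 108.]]
```

View pics/w1.png

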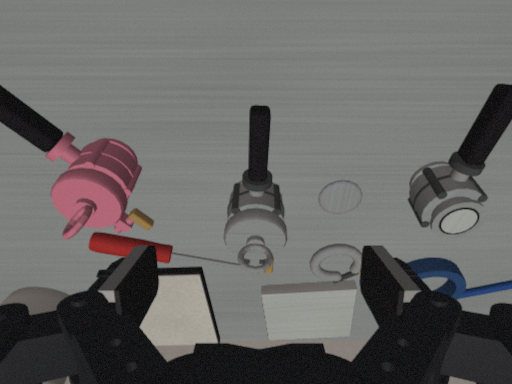

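The wrist view shows the handle from (260,107) to (257,172) and the eye ring's centre at (255.5,257), which matches the prediction. The screwdriver and tape are clear of the valve.

Run:
```python
from h import *
im=cv2.imread('pics/w1.png');g=im.max(2)
for v in(115,130,145,160): 
    c=np.where(g[v,235:285]<45)[0]+235; print(v,c.min(),c.max(),atz('wrist',((c.min()+c.max()+1)/2,v),44).round(1))
e=atz('wrist',(255.5,257),95);print('eye',e.round(1), 'end top',atz('wrist',(260,107),44).round(1))
v=cv2.resize(im[235:285,225:290],None,fx=8,fy=8,interpolation=cv2.INTER_CUBIC);cv2.imwrite('pics/w1c.png',v)
```

```text
115 250 269 [ 492.1 -277.6   44. ]
130 250 268 [ 506.2 -278.    44. ]
145 250 267 [ 521.1 -278.3   44. ]
160 249 266 [ 537.2 -279.2   44. ]
eye [ 612.2 -281.5   95. ] end top [ 485.  -277.6   44. ]
```

View pics/w1c.png

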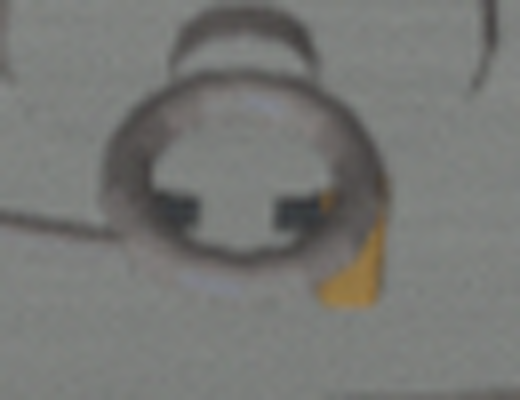

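Run:
```python
from h import *
Rg=Rt(-1.9,25);tz=Rg.apply([0,0,1]);g=np.array([524,-278.6,33]);T=g+19*tz
print(atz('wrist',(340,196),7).round(),T.round(1))
rows(T-100*tz,Rg)
```

```text
[ 613. -186.    7.] [ 532.  -278.9   15.8]
pos [ 479.6 -278.7  199.5] row [0.1512, 0.0056, 0.443] [0.005, 0.0004, 0.0096] t 2.57 F [ 1.6 -1.4 -0.1]
```

```bash
python3 -m inch '[[[0.15,0.005,0.44,0.005,0,0.01],[0.15,0.005,0.44,0.005,0,0.01],[0.15,0.005,0.44,0.005,0,0.01],[0.15,0.005,0.44,0.005,0,0.01],[0.15,0.005,0.44,0.005,0,0.01]]]' 0.2; python3 -m inch '[[[0,0,0.15,0,0,0],[0,0,0.3,0,0,0],[0,0,0.4,0,0,0],[0,0,0.5,0,0,0],[0,0,0.5,0,0,0]]]'
python3 - <<'E'
from h import *
rows([532,-278.9,15.8],Rt(-1.9,25))
E
```

```text
clock: 2.98
eef_pos: [487.5, -272.4, 106.4]
tcp_rot: [3.138, 0.435, 3.11]
contact_force: [-0.8, -0.5, -0.6]
opening: 0.603
grasp_force: 0.0
clock: 3.4
eef_pos: [535.3, -275.1, 21.7]
tcp_rot: [3.14, 0.424, 3.108]
contact_force: [-0.4, -0.0, -0.3]
opening: 0.601
grasp_force: 0.0
pos [ 535.3 -275.1   21.7] row [0.0266, -0.0194, 0.0203] [0.0004, -0.004, -0.0002] t 3.4 F [-0.4 -0.  -0.3]
```

```bash
python3 -m inch '[[[0.027,-0.019,0.02,0,-0.004,0],[0.027,-0.019,0.02,0,-0.004,0],[0.027,-0.019,0.02,0,-0.004,0]]]'
python3 - <<'E'
from h import *
rows([532,-278.9,15.8],Rt(-1.9,25))
E
```

```text
clock: 3.65
eef_pos: [533.3, -279.9, 22.7]
tcp_rot: [3.141, 0.425, 3.105]
contact_force: [-0.2, 0.4, 0.1]
opening: 0.599
grasp_force: 0.0
pos [ 533.3 -279.9   22.7] row [0.0203, 0.0048, 0.0288] [-0.0004, -0.0038, -0.001] t 3.65 F [-0.2  0.4  0.1]
```

```bash
python3 -m inch '[[[0.02,0.005,0.029,0,-0.004,0],[0.02,0.005,0.029,0,-0.004,0],[0.02,0.005,0.029,0,-0.004,0],[0.02,0.005,0.029,0,-0.004,0]]]'
python3 - <<'E'
from h import *
print(r.sense()['qpos'].round(3),r.sense()['joint_efforts'].round(1),r.sense()['contact_force'])
rows([532,-278.9,15.8],Rt(-1.9,25))
E
```

```text
clock: 3.98
eef_pos: [534.9, -278.6, 19.4]
tcp_rot: [3.14, 0.423, 3.102]
contact_force: [-0.4, 0.1, -0.9]
opening: 0.597
grasp_force: 0.0
[-0.609  0.516  2.095  0.936  0.28  -3.016] [  0.  -55.6 -18.    0.7  -0.3   0. ] [-0.4359793   0.08093331 -0.89101085]
pos [ 534.9 -278.6   19.4] row [0.0204, -0.0023, 0.0106] [-0.0004, -0.0044, -0.0019] t 3.98 F [-0.4  0.1 -0.9]
```

```bash
python3 -m inch '[[[0,0,0,0,0,0],[0,0,0,0,0,0],[0,0,0,0,0,0],[0,0,0,0,0,0],[0,0,0,0,0,0],[0,0,0,0,0,0],[0,0,0,0,0,0]]]' -1 120
python3 - <<'E'
from h import *
s=r.sense();print(s['qpos'].round(3));R0=R.from_euler('xyz',s['tcp_rot'])
print('up 50:',R0.inv().apply([0,0,.25]).round(4),R0.inv().apply([-.25,0,0]).round(4))
E
```

```text
clock: 4.57
eef_pos: [534.9, -278.7, 19.3]
tcp_rot: [3.14, 0.422, 3.102]
contact_force: [-2.1, -0.8, 3.6]
opening: 0.185
grasp_force: 116.9
[-0.609  0.517  2.095  0.936  0.28  -3.016]
up 50: [-0.1025  0.0003 -0.228 ] [ 0.2278 -0.0098 -0.1024]
```

```bash
python3 -m inch '[[[-0.006,0,-0.014,0,0,0],[-0.02,0,-0.045,0,0,0],[-0.04,0,-0.09,0,0,0],[-0.06,0,-0.135,0,0,0],[-0.08,0,-0.18,0,0,0],[-0.1,0,-0.225,0,0,0],[-0.11,0,-0.25,0,0,0],[-0.12,0,-0.27,0,0,0]]]';python3 -m inch '[[[0,0,0,0,0,0],[0,0,0,0,0,0],[0,0,0,0,0,0],[0,0,0,0,0,0]]]'
python3 - <<'E'
from h import *
F=[];
for i in range(1): s=r.sense();print(s['qpos'].round(3),s['contact_force'],s['wrist_torque'])
im=snap('wrist','w2.png')
E
```

```text
clock: 5.23
eef_pos: [534.3, -278.2, 78.3]
tcp_rot: [3.139, 0.422, 3.102]
contact_force: [0.2, -0.6, -3.7]
opening: 0.188
grasp_force: 117.1
clock: 5.57
eef_pos: [534.3, -278.3, 77.6]
tcp_rot: [3.139, 0.421, 3.102]
contact_force: [-0.2, -0.1, -3.3]
opening: 0.189
grasp_force: 117.1
[-0.61   0.403  2.078  0.657  0.373 -2.723] [-0.23553684 -0.05655698 -3.26476642] [ 6.80295453e-04  7.48153565e-01 -1.29299362e-02]
```

View pics/w2.png

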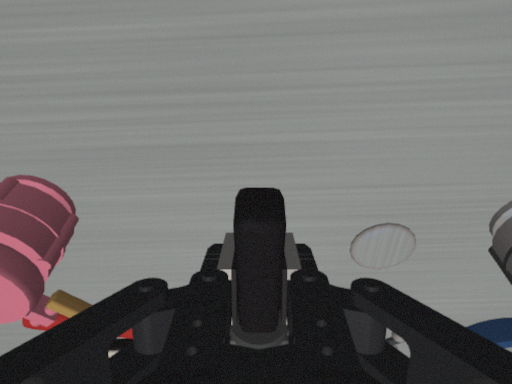

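The valve is held by its handle and lifted, and the eye is hidden behind the gripper. I'll refine the hook's position from scene and top crops with a projected model overlaid.

```bash
cat >> h.py <<'E'
def S(pts,o,yaw): # stand -> world
    return R.from_euler('z',yaw,degrees=True).apply(np.array(pts,float))+np.array([*o,0])
def crop(im,x,y,w,h,k): return cv2.resize(np.ascontiguousarray(im[y:y+h,x:x+w,::-1]),None,fx=k,fy=k,interpolation=cv2.INTER_CUBIC)
E
python3 - <<'E'
from h import *
a=r.grab_frame('scene');b=r.grab_frame('top');cv2.imwrite('pics/s1.png',a[:,:,::-1]);cv2.imwrite('pics/t1.png',b[:,:,::-1])
o,y=(604,96),5.8
H=np.zeros((600,800,3),np.uint8)
P=S([(0,0,215),(-26,0,234),(5,0,265),(0,0,294),(-22.5,0,385),(22.5,0,385)],o,y)
C=S([(-95,-40,12),(95,-40,12),(95,280,12),(-95,280,12),(-95,-40,12)],o,y)
for n,im,(x0,y0,w,h,k),(dx,dy) in(('scene',a,(280,160,40,40,10),(0,0)),('top',b,(215,150,40,40,10),(400,0)),('scene',a,(255,170,140,90,2.85),(0,400)),('top',b,(150,140,110,75,3.6 if 0 else 2.66),(400,400))):
    c=crop(im,x0,y0,w,h,k)
    if k<5: cv2.polylines(c,[((proj(n,C)-[x0,y0]+.5)*k).astype(int)],False,(0,255,255),1)
    for i,q in enumerate(proj(n,P)): cv2.circle(c,tuple(int(v) for v in (q-[x0,y0]+.5)*k),3,[(0,0,255),(0,255,0),(255,0,0),(255,255,0),(255,0,255),(0,128,255)][i],1)
    hh,ww=min(c.shape[0],600-dy),min(c.shape[1],800-dx);H[dy:dy+hh,dx:dx+ww]=c[:hh,:ww]
cv2.imwrite('pics/o1.png',H)
E
```

```text
(no output)
```

View pics/o1.png

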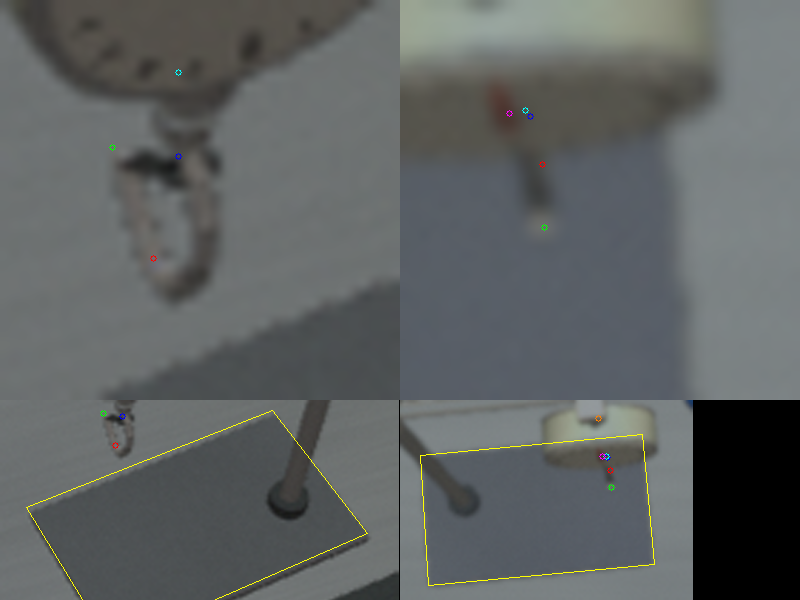

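Run:
```python
from h import *
for sp in((122,162),(127,170)):
    p=tri(ray('scene',(280+sp[0]/10-.5,160+sp[1]/10-.5)),ray('top',(215+14.1-.5,150+22.0-.5)));print('tip',p.round(1))
print('tip top z234',atz('top',(215+14.1-.5,150+22-.5),234).round(1))
# seat right limb / shank: spout centre in scene crop (185,115) at approx z 290
print('spout',atz('scene',(280+18.3-.5,160+11-.5),294).round(1))
print('bowl outer bottom',atz('scene',(280+17.7-.5,160+30-.5),208).round(1))
print('model tip',S([(-26,0,234),(0,0,215)],(604,96),5.8).round(1))
```

```text
tip [581.5  94.9 230.9]
tip [582.3  95.6 227.9]
tip top z234 [580.8  94.7 234. ]
spout [615.9  92.3 294. ]
bowl outer bottom [614.4  99.  208. ]
model tip [[578.1  93.4 234. ]
 [604.   96.  215. ]]
```

```bash
cat >> h.py <<'E'
Rg0=R.from_euler('xyz',[3.14,.422,3.102]);off=Rg0.inv().apply(np.array([612,-281.4,95])-[534.9,-278.7,19.3])
SEAT=np.array([607,97.5,214.5]);YAW=5.5
Rh=R.from_euler('z',YAW+1.9,degrees=True)*Rg0
def eye():
    s=r.sense();e=R.from_euler('xyz',s['tcp_rot']).apply(off)+s['eef_pos'];return e,R.from_euler('z',-YAW,degrees=True).apply(e-SEAT)
def goto(rel): # eye centre rel to seat, stand axes
    e=SEAT+R.from_euler('z',YAW,degrees=True).apply(rel); print('eye rel',eye()[1].round(1)); rows(e-Rh.apply(off),Rh)
E
python3 - <<'E'
from h import *
goto([-90,0,15.5])
E
```

```text
eye rel [ -31.7 -377.4  -61. ]
pos [ 534.5 -278.4   77.8] row [0.3369, 1.7813, -0.5667] [-0.0167, -0.0, -0.0376] t 5.72 F [-1.5  0.1 -3.6]
```

```bash
python3 -m inch '[[[-0.02,0,-0.05,0,0,0],[-0.04,0,-0.12,0,0,0],[-0.02,0,-0.22,0,0,0],[0.06,0,-0.32,0,0,0],[0.14,0,-0.41,0,0,0],[0.24,0,-0.49,0,0,0],[0.31,0,-0.54,0,0,0],[0.337,0,-0.567,0,0,0]]]' && python3 -m inch '[[[0,0.04,0,0,0,0],[0,0.14,0,0,0,0],[0,0.28,0,0,0,0],[0,0.42,0,0,0,0],[0,0.56,0,0,0,0],[0,0.7,0,0,0,0],[0,0.82,0,0,0,0],[0,0.88,0,0,0,0]]]' && python3 -c "
from h import *
goto([-90,0,15.5]);print(r.sense()['qpos'].round(2))"
```

```text
clock: 6.38
eef_pos: [424.7, -273.8, 154.0]
tcp_rot: [3.139, 0.422, 3.101]
contact_force: [-0.0, 0.5, -4.2]
opening: 0.19
grasp_force: 117.4
clock: 7.05
eef_pos: [433.6, -95.8, 154.0]
tcp_rot: [3.139, 0.422, 3.103]
contact_force: [-0.0, -0.8, -3.5]
opening: 0.19
grasp_force: 117.7
eye rel [-114.6 -185.8   15.2]
pos [433.6 -95.8 154. ] row [-0.001, 0.8876, 0.0016] [-0.0163, -0.0, -0.0373] t 7.05 F [-0.  -0.8 -3.5]
[-0.31  0.01  2.36  0.31  0.38 -2.1 ]
```

```bash
python3 -m inch '[[[0,0.04,0,-0.001,0,-0.002],[0,0.14,0,-0.003,0,-0.006],[0,0.28,0,-0.006,0,-0.012],[0,0.42,0,-0.008,0,-0.018],[0,0.56,0,-0.01,0,-0.024],[0,0.7,0,-0.013,0,-0.03],[0,0.82,0,-0.015,0,-0.035],[0,0.888,0,-0.016,0,-0.0373]]]' && python3 -m inch '[[[0,0,0,0,0,0],[0,0,0,0,0,0],[0,0,0,0,0,0]]]';python3 - <<'E'
from h import *
goto([-90,0,15.5])
a=r.grab_frame('scene');b=r.grab_frame('top');cv2.imwrite('pics/s2.png',a[:,:,::-1]);cv2.imwrite('pics/t2.png',b[:,:,::-1])
e=eye()[0];P=np.vstack([e,e+[0,0,17],e-[0,0,21],e-[0,0,95],S([(-26,0,234),(0,0,215)],SEAT[:2],YAW)])
H=np.zeros((600,800,3),np.uint8)
for n,im,(x0,y0,w,h,k),(dx,dy) in(('scene',a,(260,130,80,80,7.5),(0,0)),('top',b,(205,160,66,66,6) if 0 else ('top',b,(205,160,33,66,6),(601,0))[2],(601,0))):
    c=crop(im,x0,y0,w,h,k)
    for i,q in enumerate(proj(n,P)): cv2.circle(c,tuple(int(v) for v in (q-[x0,y0]+.5)*k),3,[(0,0,255),(0,255,0),(255,0,0),(255,255,0),(255,0,255),(0,128,255)][i],1)
    hh,ww=min(c.shape[0],600-dy),min(c.shape[1],800-dx);H[dy:dy+hh,dx:dx+ww]=c[:hh,:ww]
cv2.imwrite('pics/o2.png',H)
E
```

```text
clock: 7.72
eef_pos: [441.1, 81.9, 154.7]
tcp_rot: [3.141, 0.423, -3.051]
contact_force: [0.3, -0.9, -3.7]
opening: 0.191
grasp_force: 117.9
clock: 7.97
eef_pos: [440.5, 79.2, 154.3]
tcp_rot: [-3.141, 0.422, -3.052]
contact_force: [-1.0, -0.7, -3.2]
opening: 0.184
grasp_force: 118.1
eye rel [-90.3  -2.3  15.5]
pos [440.5  79.2 154.3] row [-0.0016, 0.012, 0.0008] [-0.0007, -0.0001, -0.0001] t 7.97 F [-1.  -0.7 -3.2]
```

View pics/o2.png

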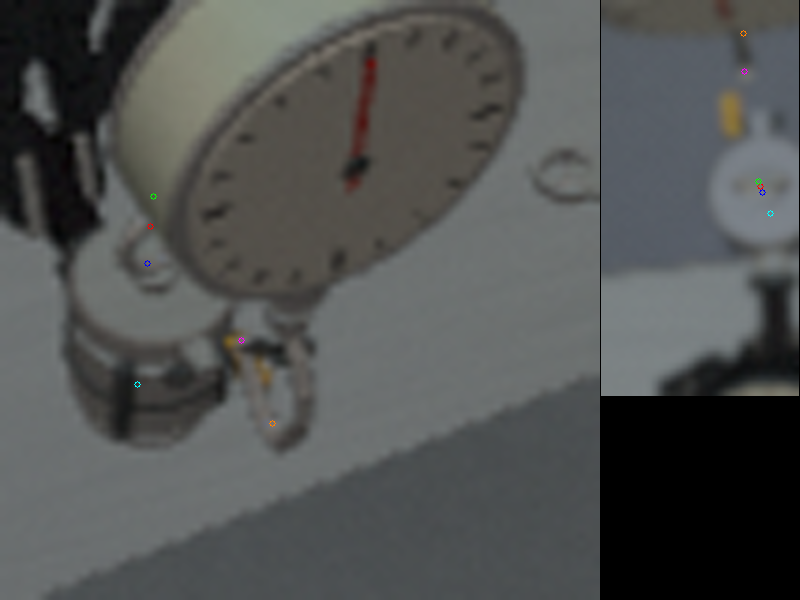

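In the overlay, tip and seat match. The eye ring sits lower than predicted, with its left limb at crop (122,250) and its bottom at (155,290), so the valve seems to have sagged in the grip. I'll fit the sag angle.

Run:
```python
from h import *
s=r.sense();Rc=R.from_euler('xyz',s['tcp_rot']);g=s['eef_pos']+Rc.apply([0,0,-19]);e0=Rc.apply(off)+s['eef_pos']
t=np.linspace(0,2*np.pi,200);Ry=R.from_euler('z',YAW,degrees=True)
k,x0,y0=7.5,260,130
def pc(n,P): 
    return (proj(n,P)-[x0,y0]+.5)*k
for th in(0,3,6,9,12):
  for dz in (0,):
    Q=Ry*R.from_euler('y',th,degrees=True)*Ry.inv()
    W=lambda p:g+Q.apply(e0+Ry.apply(np.array(p)-[0,0,95])-g)
    ring=pc('scene',W(np.c_[0*t,17*np.cos(t),95+17*np.sin(t)]))
    cap=pc('scene',W(np.c_[32*np.cos(t),32*np.sin(t),0*t+74]));foot=pc('scene',W(np.c_[30*np.cos(t),30*np.sin(t),0*t]))
    tp=proj('top',W(np.array([[0,0,95],[0,0,74]])));tp=(tp-[205,160]+.5)*6+[601,0]
    print(th,'ring L',ring[ring[:,0].argmin()].round(),'bot',ring[ring[:,1].argmax()].round(),'cap L',cap[cap[:,0].argmin()].round(),'R',cap[cap[:,0].argmax()].round(),'foot bot',foot[foot[:,1].argmax()].round(),'top',tp.round().tolist(),'eye rel',Ry.inv().apply(W([[0,0,95]])[0]-SEAT).round(1))
```

```text
0 ring L [110. 243.] bot [130. 260.] cap L [ 63. 260.] R [233. 267.] foot bot [141. 446.] top [[760.0, 186.0], [763.0, 193.0]] eye rel [-90.4  -3.2  15.6]
3 ring L [113. 257.] bot [131. 272.] cap L [ 64. 272.] R [234. 279.] foot bot [140. 451.] top [[761.0, 182.0], [763.0, 191.0]] eye rel [-87.5  -3.2  11. ]
6 ring L [116. 271.] bot [132. 283.] cap L [ 66. 282.] R [235. 291.] foot bot [136. 455.] top [[761.0, 179.0], [763.0, 189.0]] eye rel [-84.8  -3.2   6.4]
9 ring L [118. 284.] bot [132. 294.] cap L [ 67. 291.] R [236. 301.] foot bot [132. 459.] top [[761.0, 176.0], [764.0, 188.0]] eye rel [-82.3  -3.2   1.6]
12 ring L [120. 297.] bot [132. 305.] cap L [ 69. 300.] R [236. 311.] foot bot [131. 462.] top [[761.0, 174.0], [764.0, 188.0]] eye rel [-80.2  -3.2  -3.4]
```

Run:
```python
from h import *
s=r.sense();Rc=R.from_euler('xyz',s['tcp_rot']);g=s['eef_pos']+Rc.apply([0,0,-19]);e0=Rc.apply(off)+s['eef_pos']
t=np.linspace(0,2*np.pi,60);Ry=R.from_euler('z',YAW,degrees=True)
k,x0,y0=9,264,150
im=cv2.imread('pics/s2.png')[:,:,::-1]
H=[]
for th in(None,0,4):
  c=crop(im,x0,y0,29,42,k)
  if th is not None:
    Q=Ry*R.from_euler('y',th,degrees=True)*Ry.inv()
    W=lambda p:g+Q.apply(e0+Ry.apply(np.array(p)-[0,0,95])-g)
    for pts,col in((np.c_[0*t,17*np.cos(t),95+17*np.sin(t)],(0,0,255)),(np.c_[0*t,11*np.cos(t),95+11*np.sin(t)],(0,160,255)),(np.c_[32*np.cos(t),32*np.sin(t),0*t+74],(0,255,0)),(np.c_[30*np.cos(t),30*np.sin(t),0*t],(255,255,0))):
        cv2.polylines(c,[((proj('scene',W(pts))-[x0,y0]+.5)*k).astype(int)],True,col,1)
  H.append(c)
H=np.hstack(H);print(H.shape);cv2.imwrite('pics/o3.png',H)
```

```text
(378, 783, 3)
```

View pics/o3.png

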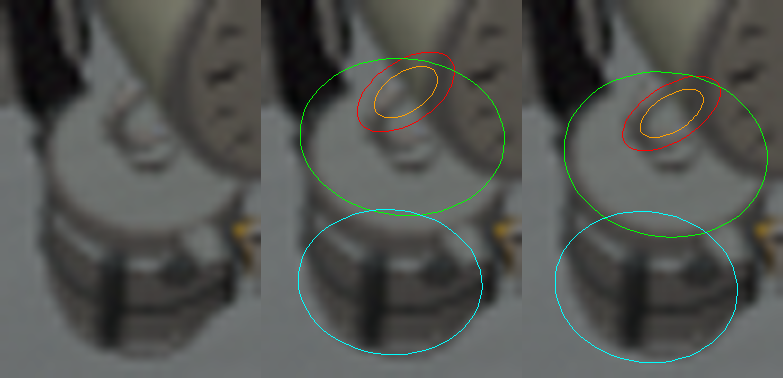

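Relative to the hook, which reads about 3 mm low in the same camera, the sag is only about 1°. I'm going ahead to just in front of the tip.

Run:
```python
from h import *
goto([-36,-1,18.5])
Ry=R.from_euler('z',YAW,degrees=True);R0=R.from_euler('xyz',r.sense()['tcp_rot'])
for n,v in(('fwd10',[10,0,0]),('left10',[0,10,0]),('down10',[0,0,-10])): print(n,(R0.inv().apply(Ry.apply(v))/200).round(4))
```

```text
eye rel [-90.4  -3.2  15.6]
pos [440.5  78.5 154.4] row [-0.2543, 0.013, 0.098] [-0.0009, -0.0, -0.0005] t 8.07 F [ 0.1  1.  -3.1]
fwd10 [-0.0456  0.0004  0.0205]
left10 [ 0.0004  0.05   -0.0002]
down10 [0.0205 0.     0.0456]
```

```bash
python3 -m inch '[[[-0.03,0.013,0,0,0,0],[-0.08,0.013,0.03,0,0,0],[-0.13,0.013,0.05,0,0,0],[-0.18,0.013,0.07,0,0,0],[-0.22,0.013,0.085,0,0,0],[-0.245,0.013,0.094,0,0,0],[-0.254,0.013,0.098,0,0,0],[-0.254,0.013,0.098,0,0,0]]]';python3 -c "
from h import *
goto([-26,-1,18.5]);s=r.sense();print(s['contact_force'],s['wrist_torque'])
a=r.grab_frame('scene');cv2.imwrite('pics/s3.png',a[:,:,::-1]);b=r.grab_frame('top');cv2.imwrite('pics/t3.png',b[:,:,::-1])"
```

```text
clock: 8.73
eef_pos: [494.3, 86.0, 156.7]
tcp_rot: [-3.141, 0.42, -3.053]
contact_force: [1.6, -1.0, -9.2]
opening: 0.189
grasp_force: 117.7
eye rel [-36.1  -0.8  17.8]
pos [494.3  86.  156.7] row [-0.0476, -0.0007, 0.0181] [-0.001, -0.0005, -0.0003] t 8.73 F [ 1.6 -1.  -9.2]
[ 1.58614198 -0.95256072 -9.22658297] [-0.27272434  1.55944167 -0.16044372]
```

```bash
python3 -c "
from h import *
s=r.sense();print(s['contact_force'],s['wrist_torque'],eye()[1])
H=np.zeros((600,800,3),np.uint8)
a=r.grab_frame('scene');b=r.grab_frame('top')
H[:,:500]=crop(a,262,110,100,120,5)[:600,:500];c=crop(b,200,145,50,100,6);H[:,500:]=c[:600,:300]
cv2.imwrite('pics/o4.png',H);s=r.sense();print(s['contact_force'],s['clock'])"
```

```text
[ 1.1909904  -1.86492721 -9.78579187] [-0.28229689  1.66794216 -0.20040673] [-36.38493993  -0.66461398  18.07594138]
[ 2.4130173  -1.4865544  -9.99193749] 8.9333
```

View pics/o4.png

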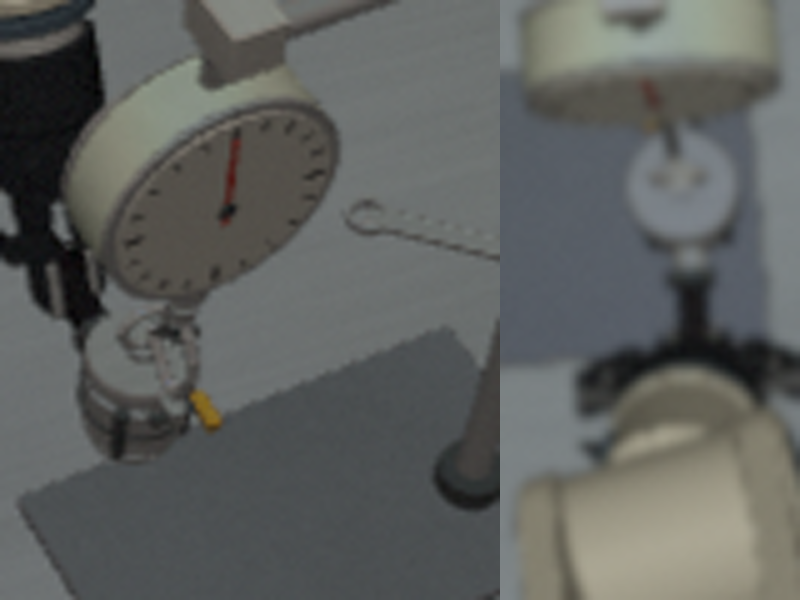

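The view shows the eye at the hook's tip. The extra 6 N downwards is the cap meeting the hook's underside, because cap top is only 21 mm below the eye's centre. I'll back off to the earlier pose and check for slip in the grip. Then I'll enter with the nose pitched down, which gives the cap clearance.

```bash
python3 -m inch '[[[0.01,0,0.022,0,0,0],[0.03,-0.001,0.02,0,0,0],[0.07,-0.003,0,0,0,0],[0.12,-0.006,-0.02,0,0,0],[0.17,-0.01,-0.045,0,0,0],[0.22,-0.012,-0.07,0,0,0],[0.245,-0.013,-0.09,0,0,0],[0.254,-0.013,-0.098,0,0,0]]]';python3 -m inch '[[[0,0,0,0,0,0],[0,0,0,0,0,0],[0,0,0,0,0,0]]]'
python3 - <<'E'
from h import *
goto([-90,-3.2,15.6])
e=eye()[0];a0=cv2.imread('pics/s2.png');a1=np.ascontiguousarray(r.grab_frame('scene')[:,:,::-1]);cv2.imwrite('pics/s4.png',a1)
def m(name,x,y,w,h):
    T=cv2.resize(a0[y:y+h,x:x+w],None,fx=8,fy=8,interpolation=cv2.INTER_CUBIC);I=cv2.resize(a1[y-4:y+h+4,x-4:x+w+4],None,fx=8,fy=8,interpolation=cv2.INTER_CUBIC)
    _,v,_,l=cv2.minMaxLoc(cv2.matchTemplate(I,T,cv2.TM_CCOEFF_NORMED));print(name,round(v,3),(np.array(l)/8-4))
m('ring',274,158,9,12);m('foot',266,180,22,12);m('hook ref',295,172,10,20);m('dial',285,135,40,30)
t0=cv2.imread('pics/t2.png');a0=t0;a1=np.ascontiguousarray(r.grab_frame('top')[:,:,::-1]);m('top valve',222,180,20,20)
E
```

```text
clock: 9.6
eef_pos: [439.1, 78.6, 154.7]
tcp_rot: [-3.141, 0.422, -3.053]
contact_force: [0.2, -0.2, -3.4]
opening: 0.187
grasp_force: 118.0
clock: 9.85
eef_pos: [441.3, 79.0, 154.9]
tcp_rot: [-3.141, 0.423, -3.053]
contact_force: [0.5, 0.1, -4.0]
opening: 0.187
grasp_force: 118.0
eye rel [-89.7  -2.6  16.2]
pos [441.3  79.  154.9] row [0.0031, -0.0027, 0.0015] [-0.0008, 0.0004, -0.0002] t 9.85 F [ 0.5  0.1 -4. ]
ring 0.985 [0. 0.]
foot 0.996 [0.    0.125]
hook ref 0.996 [0. 0.]
dial 0.997 [0. 0.]
top valve 0.991 [-0.125 -0.25 ]
```

There's no slip. I'll enter with a 15° nose-down pitch about the eye, following the bar down its 50° slope.

```bash
cat >> h.py <<'E'
def gt(rel,th=15):
    Ry=R.from_euler('z',YAW,degrees=True);Rn=Ry*R.from_euler('y',th,degrees=True)*Ry.inv()*Rh
    print('eye rel',eye()[1].round(1)); rows(SEAT+Ry.apply(rel)-Rn.apply(off),Rn)
E
python3 -c "
from h import *
gt([-75,0,16.5])"
```

```text
eye rel [-89.8  -2.7  15.9]
pos [441.1  78.9 154.7] row [-0.0373, 0.0134, -0.1103] [-0.0003, 0.0836, -0.0005] t 9.95 F [-0.4 -0.1 -3.6]
```

```bash
python3 -m inch '[[[-0.006,0.002,-0.018,0,0.014,0],[-0.012,0.005,-0.036,0,0.028,0],[-0.018,0.007,-0.054,0,0.042,0],[-0.024,0.01,-0.073,0,0.056,0],[-0.03,0.012,-0.092,0,0.07,0],[-0.0373,0.0134,-0.11,0,0.0836,0],[-0.0373,0.0134,-0.11,0,0.0836,0],[-0.0373,0.0134,-0.11,0,0.0836,0]]]';python3 -c "
from h import *
gt([-45,0,16.5])
s=r.sense();print(s['wrist_torque'],s['qpos'].round(2))
Ry=R.from_euler('z',YAW,degrees=True);R0=R.from_euler('xyz',r.sense()['tcp_rot'])
for n,v in(('fwd10',[10,0,0]),('left10',[0,10,0]),('down10',[0,0,-10])): print(n,(R0.inv().apply(Ry.apply(v))/200).round(4))"
```

```text
clock: 10.62
eef_pos: [439.0, 81.4, 177.6]
tcp_rot: [-3.141, 0.161, -3.053]
contact_force: [-0.1, -0.5, -3.7]
opening: 0.188
grasp_force: 117.9
eye rel [-74.7  -0.2  16.3]
pos [439.   81.4 177.6] row [-0.1465, 0.0015, 0.0225] [-0.0003, 0.0003, -0.0006] t 10.62 F [-0.1 -0.5 -3.7]
[-0.06449272  0.52234011 -0.00903556] [ 0.19  0.06  2.16 -0.03  0.76 -1.45]
fwd10 [-0.0494  0.0004  0.008 ]
left10 [ 0.0004  0.05   -0.0001]
down10 [0.008  0.     0.0494]
```

```bash
python3 -m inch '[[[-0.03,0.001,0.005,0,0,0],[-0.06,0.001,0.01,0,0,0],[-0.09,0.001,0.015,0,0,0],[-0.12,0.001,0.02,0,0,0],[-0.147,0.001,0.0235,0,0,0],[-0.147,0.001,0.0235,0,0,0]]]' ; python3 -m inch '[[[-0.015,0,0.0024,0,0,0],[-0.03,0,0.0048,0,0,0],[-0.045,0,0.0072,0,0,0],[-0.06,0,0.0097,0,0,0],[-0.06,0,0.0097,0,0,0]]]';python3 -c "
from h import *
gt([-26,0,16.5])"
```

```text
clock: 11.12
eef_pos: [469.3, 84.4, 177.9]
tcp_rot: [-3.141, 0.161, -3.053]
contact_force: [0.3, -0.0, -3.8]
opening: 0.186
grasp_force: 117.9
clock: 11.53
eef_pos: [480.6, 85.3, 177.9]
tcp_rot: [-3.141, 0.16, -3.053]
contact_force: [-0.5, 0.3, -4.9]
opening: 0.192
grasp_force: 117.9
eye rel [-32.8  -0.3  16.5]
pos [480.6  85.3 177.9] row [-0.0337, 0.0009, 0.0055] [-0.0003, 0.0001, -0.0005] t 11.53 F [-0.5  0.3 -4.9]
```

```bash
python3 -m inch '[[[-0.01,0,0.0016,0,0,0],[-0.02,0,0.0032,0,0,0],[-0.02,0,0.0032,0,0,0]]]';python3 -c "
from h import *
for i in range(3): r.grab_frame('scene'); s=r.sense();print(s['contact_force'].round(1),s['wrist_torque'].round(2))
gt([-26,0,16.5])"
```

```text
clock: 11.78
eef_pos: [484.2, 85.7, 177.7]
tcp_rot: [-3.141, 0.16, -3.053]
contact_force: [-0.5, -0.4, -3.0]
opening: 0.192
grasp_force: 117.9
[-0.6  0.9 -3.3] [-0.02  0.45  0.03]
[-0.2 -0.5 -2.8] [-0.07  0.47 -0.03]
[-0.2  1.  -3.3] [-0.01  0.47  0.04]
eye rel [-29.5  -0.3  16.3]
pos [484.   85.6 177.7] row [-0.0173, 0.001, 0.0022] [-0.0003, -0.0001, -0.0005] t 11.93 F [-0.2  1.  -3.3]
```

```bash
python3 -m inch '[[[-0.008,0,0.001,0,0,0],[-0.016,0,0.002,0,0,0],[-0.024,0,0.003,0,0,0],[-0.024,0,0.003,0,0,0]]]';python3 -c "
from h import *
for i in range(3): r.grab_frame('scene'); s=r.sense();print(s['contact_force'].round(1),s['wrist_torque'].round(2))
gt([-20,0,15])"
```

```text
clock: 12.27
eef_pos: [488.9, 86.1, 177.8]
tcp_rot: [-3.141, 0.16, -3.053]
contact_force: [-2.2, 0.5, -2.8]
opening: 0.187
grasp_force: 117.8
[-1.7  0.6 -3.5] [-0.01  0.62  0.05]
[-2.  -0.7 -3.3] [0.01 0.68 0.1 ]
[-2.   0.7 -3.5] [-0.02  0.65  0.08]
eye rel [-24.7  -0.3  16.4]
pos [488.7  86.  177.8] row [-0.0224, 0.0013, 0.011] [-0.0003, -0.0002, -0.0005] t 12.42 F [-2.   0.7 -3.5]
```

```bash
python3 -m inch '[[[-0.01,0.001,0.003,0,0,0],[-0.012,0.001,0.004,0,0,0],[-0.012,0.001,0.004,0,0,0]]]';python3 -c "
from h import *
for i in range(3): r.grab_frame('scene'); s=r.sense();print(s['contact_force'].round(1),s['wrist_torque'].round(2))
gt([-20,0,15])"
```

```text
clock: 12.67
eef_pos: [491.3, 86.5, 177.4]
tcp_rot: [-3.141, 0.16, -3.053]
contact_force: [-3.2, -0.2, -2.9]
opening: 0.185
grasp_force: 117.8
[-2.5  0.3 -4.3] [-0.02  0.65  0.07]
[-3.1  0.1 -3.2] [0.03 0.62 0.09]
[-1.5 -0.3 -3.7] [0.01 0.63 0.09]
eye rel [-22.2  -0.2  16. ]
pos [491.2  86.5 177.4] row [-0.0102, 0.0003, 0.0071] [-0.0003, -0.0002, -0.0005] t 12.82 F [-1.5 -0.3 -3.7]
```

```bash
python3 -m inch '[[[-0.006,0,0.004,0,0,0],[-0.01,0,0.007,0,0,0],[-0.016,0,0.017,0,0,0],[-0.022,0,0.027,0,0,0],[-0.022,0,0.027,0,0,0]]]';python3 -c "
from h import *
for i in range(3): r.grab_frame('scene'); s=r.sense();print(s['contact_force'].round(1),s['wrist_torque'].round(2))
gt([-14,0,8])"
```

```text
clock: 13.23
eef_pos: [495.3, 86.8, 171.9]
tcp_rot: [-3.141, 0.157, -3.053]
contact_force: [-6.0, -0.3, -2.0]
opening: 0.186
grasp_force: 118.2
[-5.6  0.3 -2.8] [0.01 1.03 0.12]
[-4.9  0.2 -3.4] [-0.02  1.1   0.07]
[-5.3  0.  -3.1] [0.   1.   0.11]
eye rel [-17.7  -0.2  10.6]
pos [495.6  86.8 172.2] row [-0.0167, 0.0007, 0.0172] [-0.0003, -0.0008, -0.0005] t 13.38 F [-5.3  0.  -3.1]
```

```bash
python3 -m inch '[[[0.0016,0,0.01,0,0,0],[0.0032,0,0.02,0,0,0],[0.0032,0,0.02,0,0,0]]]';python3 -c "
from h import *
for i in range(3): r.grab_frame('scene'); s=r.sense();print(s['contact_force'].round(1),s['wrist_torque'].round(2))
gt([-14,0,4])"
```

```text
clock: 13.63
eef_pos: [495.9, 86.8, 168.2]
tcp_rot: [-3.141, 0.159, -3.053]
contact_force: [-5.0, 0.1, -2.4]
opening: 0.188
grasp_force: 118.1
[-4.2  0.2 -2.4] [0.02 0.86 0.06]
[-5.2  0.3 -2.3] [-0.04  0.9   0.1 ]
[-5.9  0.2 -2.2] [-0.04  0.9   0.09]
eye rel [-17.1  -0.2   7.2]
pos [496.2  86.9 168.7] row [-0.0132, 0.0005, 0.019] [-0.0003, -0.0004, -0.0005] t 13.78 F [-5.9  0.2 -2.2]
```

```bash
cat >> h.py <<'E'
def dial(): # hook travel from the red needle: face axes -> image affine from circle in stand y,z plane
    im=r.grab_frame('scene').astype(int); o=SEAT.copy();Ry=R.from_euler('z',YAW,degrees=True)
    m=(im[:,:,0]-im[:,:,1:].max(2)>25); m[:135]=0;m[172:]=0;m[:,:285]=0;m[:,332:]=0
    ys,xs=np.where(m); n=Ry.apply([1,0,0]);P=[]
    for x,y in zip(xs,ys):
        C,d=ray('scene',(x,y));p0=np.array([o[0],o[1],385])+n*23;p=C+d*(n@(p0-C))/(n@d);P.append(Ry.inv().apply(p-p0)[1:])
    P=np.array(P); 
    if len(P)<3: print('few',len(P));return
    f=P[np.argmax(np.hypot(*P.T))]; a=np.degrees(np.arctan2(f[0],f[1]))
    print('needle n',len(P),'mean',P.mean(0).round(1),'far',f.round(1),'ang cw(from +x side)',round(a,1))
E
python3 -c "
from h import *
dial()
r0=r.grab_frame
im0=cv2.imread('pics/s2.png')[:,:,::-1]
class Q: pass
r.grab_frame=lambda n:im0
dial()"
```

```text
needle n 31 mean [18.1 10.8] far [34.4 30. ] ang cw(from +x side) 48.9
needle n 21 mean [ 2.8 16.6] far [ 3.1 40.7] ang cw(from +x side) 4.3
```

```bash
python3 -m inch '[[[0.0016,0,0.01,0,0,0],[0.0032,0,0.02,0,0,0],[0.0048,0,0.03,0,0,0],[0.0048,0,0.03,0,0,0]]]';python3 -c "
from h import *
for i in range(3): r.grab_frame('scene'); s=r.sense();print(s['contact_force'].round(1),s['wrist_torque'].round(2))
dial();gt([-14,0,0])"
```

```text
clock: 14.17
eef_pos: [496.8, 86.9, 162.6]
tcp_rot: [-3.141, 0.16, -3.053]
contact_force: [-2.5, -0.3, -2.1]
opening: 0.182
grasp_force: 118.1
[-2.6  0.1 -2.1] [-0.08  0.53  0.09]
[-2.5  0.3 -1.6] [-0.01  0.5   0.04]
[-2.6  1.1 -1.5] [-0.05  0.51  0.01]
needle n 34 mean [23.6  1.1] far [48.4  9.5] ang cw(from +x side) 78.8
eye rel [-16.6  -0.2   1.6]
pos [496.8  87.  162.9] row [-0.0115, 0.0004, 0.0099] [-0.0003, 0.0001, -0.0005] t 14.37 F [-2.3  0.6 -2.1]
```

```bash
python3 -m inch '[[[-0.006,0,0.008,0,0,0],[-0.012,0,0.016,0,0,0],[-0.018,0,0.025,0,0,0],[-0.025,0,0.0345,0,0,0],[-0.025,0,0.0345,0,0,0]]]';python3 -c "
from h import *
for i in range(3): r.grab_frame('scene'); s=r.sense();print(s['contact_force'].round(1),s['wrist_torque'].round(2))
dial();gt([-14,0,0])"
```

```text
clock: 14.78
eef_pos: [502.7, 87.5, 156.4]
tcp_rot: [-3.141, 0.16, -3.053]
contact_force: [-2.6, 0.2, -2.0]
opening: 0.19
grasp_force: 118.2
[-3.6 -0.  -1.8] [-0.03  0.54  0.01]
[-3.  -0.8 -2.1] [-0.06  0.54 -0.01]
[-2.4 -0.2 -2.1] [-0.03  0.49 -0.02]
needle n 30 mean [25.3 -0.4] far [49.   5.7] ang cw(from +x side) 83.3
eye rel [-10.9  -0.3  -4.7]
pos [502.5  87.4 156.7] row [0.0116, 0.0007, -0.0255] [-0.0003, -0.0002, -0.0005] t 14.98 F [-2.4 -1.  -2.5]
```

```bash
python3 -m inch '[[[-0.004,0,0.008,0,0,0],[-0.008,0,0.017,0,0,0],[-0.012,0,0.026,0,0,0],[-0.015,0,0.035,0,0,0],[-0.018,0,0.0435,0,0,0],[-0.018,0,0.0435,0,0,0]]]';python3 -c "
from h import *
for i in range(3): r.grab_frame('scene'); s=r.sense();print(s['contact_force'].round(1),s['wrist_torque'].round(2))
dial();gt([-3,0,-20])"
```

```text
clock: 15.48
eef_pos: [506.1, 87.7, 147.7]
tcp_rot: [-3.141, 0.157, -3.053]
contact_force: [-6.1, -0.3, -1.4]
opening: 0.185
grasp_force: 118.2
[-6.7 -0.4 -1. ] [-0.02  0.85  0.06]
[-7.   0.3 -1.4] [-0.03  0.89 -0.01]
[-6.5 -0.5 -0.5] [-0.02  0.9   0.08]
needle n 33 mean [23.6 -6.7] far [50.7 -5.9] ang cw(from +x side) 96.6
eye rel [ -7.   -0.3 -13.7]
pos [506.2  87.7 148. ] row [-0.0155, 0.0011, 0.0359] [-0.0003, -0.001, -0.0005] t 15.68 F [-6.7 -0.6 -1.2]
```

```bash
python3 -m inch '[[[0.006,0,0.009,0,0,0],[0.0075,0,0.02,0,0,0],[0.009,0,0.03,0,0,0],[0.0105,0,0.04,0,0,0],[0.0105,0,0.04,0,0,0]]]';python3 -c "
from h import *
for i in range(3): r.grab_frame('scene'); s=r.sense();print(s['contact_force'].round(1),s['wrist_torque'].round(2))
dial();gt([-3,0,-25])"
```

```text
clock: 16.1
eef_pos: [506.8, 87.8, 140.1]
tcp_rot: [-3.141, 0.16, -3.053]
contact_force: [-1.7, 1.6, -1.1]
opening: 0.191
grasp_force: 118.0
[-2.1  0.8 -1.5] [-0.06  0.44  0.07]
[-1.4 -0.  -1.5] [0.01 0.41 0.06]
[-1.6  0.3 -0.9] [0.02 0.41 0.14]
needle n 31 mean [23.9 -0.5] far [49.   5.7] ang cw(from +x side) 83.3
eye rel [ -6.5  -0.3 -20.8]
pos [506.8  87.8 140.6] row [-0.0141, 0.0009, 0.0237] [-0.0003, -0.0, -0.0005] t 16.3 F [-1.7 -0.6 -1.3]
```

```bash
python3 -m inch '[[[0.002,0,0.01,0,0,0],[0.004,0,0.02,0,0,0],[0.005,0,0.03,0,0,0],[0.005,0,0.03,0,0,0]]]';python3 -c "
from h import *
for i in range(3): r.grab_frame('scene'); s=r.sense();print(s['contact_force'].round(1),s['wrist_torque'].round(2))
dial();gt([-3,0,-25])"
```

```text
clock: 16.63
eef_pos: [506.7, 87.8, 134.1]
tcp_rot: [-3.141, 0.16, -3.053]
contact_force: [-0.3, 0.2, -1.3]
opening: 0.189
grasp_force: 118.1
[-1.3  0.7 -0.5] [0.08 0.2  0.03]
[-0.5  0.9 -0.7] [0.07 0.19 0.1 ]
[-0.1  0.2 -0.6] [0.1  0.17 0.06]
needle n 27 mean [ 22.8 -13.5] far [ 47.4 -22.6] ang cw(from +x side) 115.5
eye rel [ -6.6  -0.3 -26.9]
pos [506.8  87.8 134.5] row [-0.0192, 0.001, -0.0063] [-0.0003, -0.0, -0.0005] t 16.83 F [-0.4 -0.1 -1.4]
```

The needle reads about 18 mm of draw, the load is shifting to the scale, and the geometry puts the eye behind the latch. I'll level the valve about the eye.

```bash
python3 -c "
from h import *
gt([-6,0,-27],0)"
```

```text
eye rel [ -6.6  -0.3 -26.9]
pos [506.8  87.8 134.5] row [-0.0686, 0.0016, 0.126] [-0.0008, -0.0834, -0.0003] t 16.83 F [-0.4 -0.1 -1.4]
```

```bash
python3 -m inch '[[[-0.0086,0,0.0157,0,-0.0104,0],[-0.0172,0,0.0315,0,-0.0208,0],[-0.0257,0.001,0.047,0,-0.0312,0],[-0.0343,0.001,0.063,0,-0.0417,0],[-0.043,0.001,0.079,0,-0.052,0],[-0.0515,0.0015,0.0945,-0.0005,-0.0625,0],[-0.06,0.0015,0.11,-0.0007,-0.073,0],[-0.0686,0.0016,0.126,-0.0008,-0.0834,0]]]';python3 -c "
from h import *
for i in range(3): r.grab_frame('scene'); s=r.sense();print(s['contact_force'].round(1),s['wrist_torque'].round(2))
dial();gt([0,0,-35],0)
Ry=R.from_euler('z',YAW,degrees=True);R0=R.from_euler('xyz',r.sense()['tcp_rot'])
for n,v in(('fwd10',[10,0,0]),('left10',[0,10,0]),('down10',[0,0,-10])): print(n,(R0.inv().apply(Ry.apply(v))/200).round(4))"
```

```text
clock: 17.5
eef_pos: [525.1, 89.9, 112.3]
tcp_rot: [3.139, 0.425, -3.053]
contact_force: [1.7, 0.2, -1.1]
opening: 0.189
grasp_force: 118.4
[-0.   1.7 -2.1] [0.07 0.38 0.21]
[-1.   0.4 -0.8] [0.02 0.37 0.16]
[-1.4  1.3  0.2] [0.03 0.36 0.1 ]
needle n 26 mean [ 23.  -12.7] far [ 47.4 -22.6] ang cw(from +x side) 115.5
eye rel [ -6.3  -0.1 -27.3]
pos [523.8  89.6 111.7] row [-0.0132, 0.0004, 0.049] [-0.0001, -0.0005, -0.0003] t 17.7 F [-0.5  0.4 -0.4]
fwd10 [-0.0456  0.0003  0.0204]
left10 [ 0.0003  0.05   -0.0001]
down10 [ 0.0204 -0.0001  0.0456]
```

```bash
python3 -m inch '[[[0.003,0,0.004,0,0,0],[0.006,0,0.007,0,0,0],[0.009,0,0.011,0,0,0],[0.0117,0,0.014,0,0,0],[0.0117,0,0.014,0,0,0]]]';python3 -c "
from h import *
A=[]
for i in range(12): r.grab_frame('wrist'); s=r.sense();A.append(np.r_[s['contact_force'],s['wrist_torque']])
A=np.array(A);print(A.mean(0).round(2),A.std(0).round(2))
dial();gt([0,0,-35],0)"
```

```text
clock: 18.12
eef_pos: [523.7, 89.7, 108.5]
tcp_rot: [3.14, 0.423, -3.053]
contact_force: [2.3, 0.1, -0.7]
opening: 0.194
grasp_force: 118.6
[ 4.01  0.84 -0.11  0.04 -0.08  0.1 ] [0.68 0.74 0.39 0.04 0.05 0.03]
needle n 19 mean [ 20.1 -19.8] far [ 40.5 -34.2] ang cw(from +x side) 130.2
eye rel [ -7.1  -0.  -30.5]
pos [523.2  89.6 108.3] row [-0.023, -0.0001, 0.0348] [-0.0001, 0.0, -0.0003] t 18.77 F [ 5.8  0.9 -0.9]
```

```bash
python3 -m inch '[[[-0.002,0,0.001,0,0,0],[-0.0041,0,0.0018,0,0,0],[-0.0041,0,0.0018,0,0,0]]]';python3 -c "
from h import *
A=[]
for i in range(12): r.grab_frame('wrist'); s=r.sense();A.append(np.r_[s['contact_force'],s['wrist_torque']])
A=np.array(A);print(A.mean(0).round(2),A.std(0).round(2))
dial();gt([0,0,-35],0)"
```

```text
clock: 19.02
eef_pos: [523.4, 89.5, 107.8]
tcp_rot: [3.14, 0.421, -3.053]
contact_force: [1.4, 1.5, -0.5]
opening: 0.186
grasp_force: 118.3
[ 0.71  1.2  -0.3   0.06  0.17  0.17] [0.72 0.64 0.56 0.02 0.05 0.03]
needle n 20 mean [ 20.6 -19.7] far [ 40.5 -34.2] ang cw(from +x side) 130.2
eye rel [ -6.5  -0.1 -30.8]
pos [523.7  89.6 108.1] row [-0.021, 0.0004, 0.0328] [-0.0001, -0.0002, -0.0003] t 19.67 F [ 1.5  1.1 -0.6]
```

```bash
python3 -m inch '[[[0.0015,0.002,0.005,0,0,0],[0.003,0.004,0.01,0,0,0],[0.003,0.004,0.01,0,0,0]]]';python3 -c "
from h import *
A=[]
for i in range(14): r.grab_frame('wrist'); s=r.sense();A.append(np.r_[s['contact_force'],s['wrist_torque']])
A=np.array(A);print(A.mean(0).round(2),A.std(0).round(2))
dial();gt([0,0,-35],0)"
```

```text
clock: 19.92
eef_pos: [523.9, 90.3, 105.8]
tcp_rot: [3.14, 0.421, -3.054]
contact_force: [0.8, -1.8, -0.2]
opening: 0.189
grasp_force: 118.5
[-0.48 -1.29  0.09 -0.09  0.22 -0.14] [0.5  0.33 0.49 0.05 0.03 0.05]
needle n 19 mean [ 15.2 -19.9] far [ 32.9 -41.9] ang cw(from +x side) 141.9
eye rel [ -6.    0.7 -32.7]
pos [524.1  90.4 106.1] row [-0.023, -0.0037, 0.0229] [-0.0001, -0.0001, -0.0003] t 20.67 F [-0.4 -0.4 -0.7]
```

```bash
python3 -m inch '[[[0,-0.001,0,0,0,0],[0,-0.002,0,0,0,0],[0,-0.002,0,0,0,0]]]';python3 -c "
from h import *
A=[]
for i in range(10): r.grab_frame('wrist'); s=r.sense();A.append(np.r_[s['contact_force'],s['wrist_torque']])
A=np.array(A);print(A.mean(0).round(2))"
python3 -m inch '[[[0,0,0,0,0,0],[0,0,0,0,0,0],[0,0,0,0,0,0]]]' - 40
```

```text
clock: 20.92
eef_pos: [524.1, 90.1, 106.1]
tcp_rot: [3.14, 0.422, -3.053]
contact_force: [-0.8, 0.1, -0.0]
opening: 0.19
grasp_force: 118.5
[-0.6   0.33  0.12  0.01  0.23  0.09]
clock: 21.67
eef_pos: [524.2, 90.1, 106.1]
tcp_rot: [3.14, 0.422, -3.053]
contact_force: [-1.3, 0.7, -0.1]
opening: 0.189
grasp_force: 118.5
```

```bash
python3 -m inch '[[[0,0,0,0,0,0],[0,0,0,0,0,0],[0,0,0,0,0,0],[0,0,0,0,0,0],[0,0,0,0,0,0],[0,0,0,0,0,0]]]' 0.2 20;python3 - <<'E'
from h import *
dial();s2=cv2.imread('pics/s2.png')
s=r.sense();im=r.grab_frame('wrist');cv2.imwrite('pics/w5.png',im[:,:,::-1]);a=r.grab_frame('scene');cv2.imwrite('pics/s5.png',a[:,:,::-1])
g=im.max(2)
for v in range(180,300,20): 
    c=np.where(g[v,200:320]<40)[0]+200; print(v,len(c),c[:1],c[-1:])
E
```

```text
clock: 22.17
eef_pos: [524.2, 90.0, 106.1]
tcp_rot: [3.14, 0.422, -3.053]
contact_force: [-0.9, 0.8, 0.3]
opening: 0.598
grasp_force: 0.0
needle n 19 mean [ 17.7 -21.1] far [ 35.4 -39.3] ang cw(from +x side) 138.0
180 0 [] []
200 46 [246] [291]
220 50 [245] [294]
240 50 [200] [319]
260 48 [200] [319]
280 45 [200] [319]
```

```bash
python3 -m inch '[[[0,0,-0.01,0,0,0],[0,0,-0.04,0,0,0],[0,0,-0.09,0,0,0],[0,0,-0.15,0,0,0],[0,0,-0.22,0,0,0],[0.03,0,-0.3,0,0,0],[0.06,0,-0.36,0,0,0],[0.08,0,-0.4,0,0,0]]]';python3 -m inch '[[[0.1,0,-0.1,0,0,0],[0.2,0,-0.15,0,0,0],[0.3,0,-0.2,0,0,0],[0.3,0,-0.2,0,0,0]]]';python3 - <<'E'
from h import *
P=[]
for i in range(6):
    for j in range(4): a=r.grab_frame('scene')
    dial();P.append(a)
def m(a0,a1,x,y,w,h):
    T=cv2.resize(a0[y:y+h,x:x+w],None,fx=8,fy=8,interpolation=cv2.INTER_CUBIC);I=cv2.resize(a1[y-3:y+h+3,x-3:x+w+3],None,fx=8,fy=8,interpolation=cv2.INTER_CUBIC)
    _,v,_,l=cv2.minMaxLoc(cv2.matchTemplate(I,T,cv2.TM_CCOEFF_NORMED));return round(v,3),(np.array(l)/8-3).tolist()
c=proj('scene',SEAT-[0,0,90]).astype(int);print(c)
for p in P[1:]: print(m(P[0],p,c[0]-16,c[1]-16,32,32))
cv2.imwrite('pics/s6.png',P[-1][:,:,::-1])
E
```

```text
clock: 22.98
eef_pos: [476.2, 85.7, 174.1]
tcp_rot: [3.14, 0.423, -3.053]
contact_force: [0.2, -0.7, 1.2]
opening: 0.6
grasp_force: 0.0
clock: 23.32
eef_pos: [401.9, 78.6, 183.8]
tcp_rot: [3.14, 0.419, -3.053]
contact_force: [-0.6, 0.4, -0.7]
opening: 0.597
grasp_force: 0.0
needle n 19 mean [ 17.7 -21.1] far [ 35.4 -39.3] ang cw(from +x side) 138.0
needle n 19 mean [ 17.7 -21.1] far [ 35.4 -39.3] ang cw(from +x side) 138.0
needle n 19 mean [ 17.7 -21.1] far [ 35.4 -39.3] ang cw(from +x side) 138.0
needle n 19 mean [ 17.7 -21.1] far [ 35.4 -39.3] ang cw(from +x side) 138.0
needle n 19 mean [ 17.7 -21.1] far [ 35.4 -39.3] ang cw(from +x side) 138.0
needle n 19 mean [ 17.7 -21.1] far [ 35.4 -39.3] ang cw(from +x side) 138.0
[293 205]
(0.998, [0.0, 0.0])
(0.999, [0.0, 0.0])
(0.998, [0.0, 0.0])
(0.998, [0.0, 0.0])
(0.998, [0.0, 0.0])
```

```bash
python3 -m inch '[[[0,0,0,0,0,0],[0,0,0,0,0,0],[0,0,0,0,0,0],[0,0,0,0,0,0],[0,0,0,0,0,0],[0,0,0,0,0,0],[0,0,0,0,0,0],[0,0,0,0,0,0]]]' >/dev/null; python3 -c "
from h import *
dial();print(r.sign_off())"
```

```text
needle n 19 mean [ 17.7 -21.1] far [ 35.4 -39.3] ang cw(from +x side) 138.0
the job is handed in; nothing more can be done
None
```

The valve hangs still from the scale's hook with the hand clear, and the dial reads about 0.37 kg (22 mm of draw); I handed the job in at about 26 s, inferring that the latch shut from the geometry, not from a picture of it.

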